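# Unlock and open a watch-parts wash basket in its bench fork

## Robot

A 6-joint arm with a two-finger parallel gripper is mounted at the origin on a cart in front of the work surface, level with it; the furniture and walls round the work are solid. World frame = base frame: x ahead of the robot, y to its left, z up, the work surface at z = 0. Lengths are in m, angles in rad, forces in N, time in s.
With the tool pointing down it reaches from about 0.275 to 0.725 m from the base axis. Payload 5.6 kg.
Tool frame: the origin (TCP) lies between the finger pads; the fingertips stand 19 mm ahead of it and the grasp point (between the pads) is the TCP; z points along the fingers, y is the line along which they close (so a half turn about z gives the same grasp; the last joint's range is limited). The gripper opens to 85 mm and grips with 20 to 120 N. Pads are 22 mm wide; open, the fingers measure 114 mm over their backs; the gripper's body (76 mm by 85 mm) begins 54 mm behind the grasp point. The pads swing forward as they close: fully open they stand 13 mm farther back than shut.
Start: joints at [-1.015, 0.255, 0.108, 0, -1.424, -0.285], TCP at [0.147, -0.53, 0.25] pointing down, gripper open.
Joint ranges: [-2.95, 2.95], [-1.21, 1.97], [-1.09, 1.5], [-2.87, 1.71], [-2.94, -0.07], [-3.05, 3.05]. Speed limits (rad/s): [2.57, 2.57, 3.14, 3.14, 3.14, 3.14].

## Interface

Orientations are given as [roll, pitch, yaw] about the fixed x, y, z axes, in that order (R = Rz(yaw) Ry(pitch) Rx(roll)).
In Python, from workcell import robot, cams, order, nets gives the robot as it stands. The module is installed in compiled form; this text tells all that it offers.
- The arm moves only by the tool servo_tool, never from a script. Its argument "series" is a list of rows, each a list of 7 numbers: the shift along the tool's x, y, z normalised to -1 to 1, where 1 is 3 cm, then the turn, a rotation vector about the tool's x, y, z normalised to -1 to 1, where 1 is 0.1 rad, then the opening, from -1 (shut) to 1 (fully open). In form: [[x, y, z, rx, ry, rz, gripper], ...]. A call has exactly 10 rows; each row shifts and turns the commanded pose from where the row before left it, along the tool's axes as they then stand; what a row does not reach is not made up. A row lasts 1/12 s, in which the tool goes at most 41.7 mm and 7.16 degrees, less where a joint would pass 70% of its speed; a pose out of reach is approached as far as the arm can. A call with a number of a shift or a turn outside -1 to 1 is refused whole. A call with a gripper value outside its range is refused whole. The fingers move at their own pace and stop on an object; "squeeze" is the grip in N (left out, the last holds). Time passes only in rows, so rows that do not move let the fingers close, or fill a call up. It gives the time, the measured TCP pose, the force, the opening and the grip force at its end, in the units of the state.
- robot.sense(): the state, without advancing time (a new reading comes with each control period).
- cams.read_camera(name): name is "scene" or "top" or "wrist"; returns (picture, depth): 400x640x3 uint8, red, green, blue; 400x640 float32, m along the optical axis (not along the pixel's ray), 0 where there is no reading.
- cams.calibration(name): a dict with "fov_y" (degrees; the focal length in pixels is half the picture's height over the tangent of half this angle, whatever the lens; pixels are square), "cx", "cy" (the principal point, pixels), "view" (4x4, takes a point from world to camera coordinates). Camera axes: x right, y up, looking along -z (the intrinsics and any distortion apply to the point x, -y, -z); pixel columns grow to the right and rows downward; lengths in m; the calibration is good to about 2 mm. A picture is of the moment at which its call begins: read the wrist's pose just before it. calibration takes no time and is no camera call; for the wrist camera it gives the pose at the moment of the call.
- order.close_job(): hands the job in; it is judged then, once.
Trained networks look in the newest picture that a camera, given by its name, has taken for a name from the list of things; names that differ only in an ending like _2 or _b are one class to them, and where a whole thing is asked for, a point or a joint stands for the part that bears it (a point fixed in the world has none). Each returns a list of dicts, best first, with "score" (0 to 1); they miss things now and then, are a little off and sometimes report something else, mostly with a low value. They report only what shows in the picture. A call takes as long as a camera call. They do not tell look-alikes from the thing itself.
- nets.find_in(thing, camera): "at" ([x, y, z] in m, in the coordinates of the camera as it stood for that picture, good to about 4 mm: the middle of the surface that is visible of it).
- nets.outline_of(thing, camera): "mask" (400x640 bool, what is visible of it).
The state is a dict: "time_s": time; "qpos": joint angles; "qvel": joint speeds; "joint_torque": joint torques, N m; "tool_pos": TCP position; "tcp_rot": TCP orientation; "ft_force": force on the tool from outside, world axes, zero at the start; "wrist_torque": the same for the moment, N m; "finger_gap": opening from 0.0 (shut) to 1.0 (fully open); "finger_force": force on a finger pad.
Only numpy, scipy, OpenCV 4.12 (cv2) and the standard library are available. Lean on these libraries where they do the work, as an engineer would, in place of code of your own. Each camera call takes 0.05 s, during which the arm holds its last target. There are 200 camera calls.

## Task

Slide the steel wash basket along the grey work sheet until it is fully home in the blue bench fork, so that it cannot turn. Then squeeze the two red tabs on its lid together, keep them squeezed while you turn the lid anticlockwise (seen from above) as far as it goes, lift the lid off and lay it down on the bench beside the basket, right way up, without dropping it. Leave the basket home in the fork and do not disturb the things standing around.

Things in the scene. Friction and masses are not known exactly. Their poses are not given: they have to be found in the camera images.
- bench_fork: blue fork screwed down on the grey sheet, 14 mm high, 82 mm wide, fixed. Origin on the sheet where the basket's centre stands when home; mouth to its -x (to the left), the basket goes in along +x. Back stop face at x = +26 mm. Arms' inner faces at y = +-27.2 mm (1.2 mm play each side of the basket's foot), 14 mm thick, straight from the back to x = -15 mm, then flaring
- fork_mouth (a point): point on the sheet on the fork's centre line, in the mouth between the ends of the flared arm tips, 33 mm in front (-x) of the fork's origin; axes as the fork's. The opening is about 80 mm wide here, the fork 95 mm over the outsides of the flares
- wash_basket: loose steel wash basket, 0.18 to 0.29 kg, on the grey work sheet (top 4 mm above z = 0); origin at the centre of its underside. Square foot 52 x 52 mm, 14 mm high, sides square to the basket's x and y; above it a round perforated wall 50 mm in diameter up to 44 mm; 69 mm high with its lid. At the start it stands 95 to 120 mm in front (-x) of the fork's origin, up to 15 mm aside and 0.35 rad askew. It can be pushed, or held by its wall
- basket_foot (a point): centre of the basket's square foot, 7 mm above the basket's origin; axes as the basket's
- lid: loose steel lid, 0.08 kg, origin at the centre of its flat underside, z up, tabs along its y. Plug 40 mm in diameter, 13 mm high, goes into the basket; flange 50 mm in diameter from 13 to 16 mm; lid 36 mm high in all. Locked on the basket: origin 33 mm above the basket's, axes parallel. Two bayonet lugs hold it down, a tooth on each tab keeps it from turning. Off the basket it stands on its underside
- lid_flange (a point): centre of the top of the lid's flange, 16 mm above the lid's origin; axes as the lid's. With the tabs squeezed the lid turns anticlockwise (positive about z) against a rubber seal's drag (0.05 to 0.1 N m: a basket not held by the fork turns along). It comes free from about 43 degrees, meets a stop at about 53 degrees, and lifts straight off (8 mm to clear); the seal pushes it up 1 to 2 mm as it comes free
- lid_tabs (a point): point on the lid's axis midway between the red tabs, half-way up them, 26.5 mm above the lid's origin (59.5 mm above the basket's while on); axes as the lid's. Tabs: upright paddles at this point's +y and -y, 14 mm wide (x), 4 mm thick, 19 mm high; 42 mm over their outer faces at rest, 32 mm squeezed. Between them a black housing 18 mm (y) x 13 mm, 12 mm high on the flange
- tab_left (a joint): travel of the tab at the lid's +y side, m: 0 at rest (sprung out, tooth locked), 0.005 squeezed fully in; spring force 2 N at rest to 6 N fully in. The tooth is free from about 0.003
- tab_right (a joint): the same for the tab at the lid's -y side
- oil_bottle: bystander: small brown oil bottle, 22 mm in diameter, 52 mm high, origin under its centre; leave alone
- loupe: bystander: black eye loupe, 37 mm in diameter, 30 mm high, origin under its centre; leave alone
- oil_cup: bystander: small black oil cup, 28 mm in diameter, 13 mm high, origin under its centre; leave alone
- movement_vise: bystander: small movement holder with two black jaws, 26 x 66 x 28 mm, origin under its centre; leave alone
- long_tweezers: bystander: steel tweezers lying flat on the grey sheet, 13 x 119 x 6 mm, long along their y, origin under the middle; leave alone
- holder_case: bystander: turned steel watch-case holder, 39 x 45 x 23 mm, origin under its centre; leave alone
Not all that is in view belongs to the job. What is shaped like the lid but orange or yellow is not meant.

How it is judged:
By the outcome, as a careful person would: the job done as asked, in the order asked, and still so for the second after the job is handed in, with the robot touching nothing.
It also fails if it takes over 51 s, if anything falls off the work surface, if the arm or the gripper's body presses on something with over 40 N, if the wrist force passes 120 N, or if a joint passes its speed limit or range.

## Working session

There is one attempt and no reset: what is moved stays moved. The work goes in short steps, Python scripts to look and compute and a tool call to move; the robot and the scene stay as the last step left them, time stands still between calls to the robot, and variables do not carry over. Pictures are saved under pics/ and viewed, at most 10 in all, crops included, and the job is handed in when it is done.

Besides the shell and the picture viewer there is one more tool, called after ">>>" as name(argument=value, ...) on one line, values as JSON. servo_tool: Moves the arm, as the interface text tells. Its arguments: {"type":"object","properties":{"series":{"type":"array","items":{"type":"array","items":{"type":"number"}}},"squeeze":{"type":"number"}},"required":["series"]}

```bash
mkdir -p pics; cat > h.py <<'E'
import numpy as np, cv2
from workcell import robot, cams, order, nets
def world(cam, p, V=None):
    V = cams.calibration(cam)["view"] if V is None else V
    return (np.linalg.inv(np.array(V)) @ np.append(p,1))[:3]
def cloud(cam, depth, mask=None):
    c=cams.calibration(cam); f=200/np.tan(np.radians(c["fov_y"])/2)
    m=depth>0
    if mask is not None: m&=mask
    v,u=np.nonzero(m); d=depth[v,u]
    P=np.c_[(u-c["cx"])*d/f, -(v-c["cy"])*d/f, -d, np.ones(len(d))]
    return (P@np.linalg.inv(np.array(c["view"])).T)[:,:3],u,v
def px(cam,w):
    c=cams.calibration(cam); f=200/np.tan(np.radians(c["fov_y"])/2)
    p=np.array(c["view"])@np.append(w,1)
    return np.round([c["cx"]+f*p[0]/-p[2], c["cy"]-f*p[1]/-p[2]])
def save(n,im): cv2.imwrite(f"pics/{n}.png",im[...,::-1])
E
python3 - <<'E'
from h import *
s=robot.sense(); print(s["time_s"],s["tool_pos"],s["tcp_rot"],s["finger_gap"])
for cam in ("top","scene"):
    im,d=cams.read_camera(cam); save(cam+"0",im)
    c=cams.calibration(cam); print(cam,{k:(v if k!="view" else np.round(v,3).tolist()) for k,v in c.items()})
    for t in ("bench_fork","wash_basket","lid","lid_tabs")+(("oil_bottle","loupe","oil_cup","movement_vise","long_tweezers","holder_case") if cam=="top" else ()):
        for r in nets.find_in(t,cam)[:3]:
            w=world(cam,r["at"]); print(cam,t,round(r["score"],2),w.round(3),px(cam,w))
E
```

```text
0.0 [ 0.14705468 -0.52949706  0.2493961 ] [ 3.13968460e+00 -8.22438617e-05 -2.87085587e+00] 1.003670620847863
top {'fov_y': 48.54072561636829, 'cx': 315.0539727826369, 'cy': 205.14392339860163, 'view': [[-0.021, -1.0, -0.002, -0.042], [0.987, -0.022, 0.158, -0.587], [-0.158, 0.001, 0.987, -0.992], [0.0, 0.0, 0.0, 1.0]]}
top bench_fork 0.7 [ 0.677 -0.033  0.018] [305. 170.]
top wash_basket 0.65 [0.607 0.071 0.016] [263. 200.]
top lid 0.68 [0.463 0.116 0.018] [244. 260.]
top lid 0.67 [0.625 0.081 0.054] [257. 190.]
top lid_tabs 0.88 [ 0.495 -0.002  0.018] [294. 245.]
top lid_tabs 0.65 [0.465 0.115 0.015] [244. 259.]
top lid_tabs 0.6 [0.628 0.079 0.056] [257. 188.]
top oil_bottle 0.65 [ 0.492 -0.34   0.031] [437. 243.]
top loupe 0.76 [0.461 0.214 0.027] [201. 262.]
top oil_cup 0.57 [ 0.464 -0.276  0.01 ] [409. 256.]
top movement_vise 0.58 [0.7   0.247 0.018] [190. 164.]
top long_tweezers 0.57 [0.608 0.07  0.017] [263. 199.]
top long_tweezers 0.5 [ 0.592 -0.07   0.008] [321. 205.]
top holder_case 0.7 [ 0.687 -0.228  0.019] [385. 164.]
top holder_case 0.34 [0.463 0.214 0.028] [201. 261.]
scene {'fov_y': 43.45675301751905, 'cx': 314.62446114897824, 'cy': 202.82572449482035, 'view': [[0.444, -0.896, -0.004, -0.318], [0.459, 0.223, 0.86, -0.311], [-0.77, -0.384, 0.51, -0.837], [0.0, 0.0, 0.0, 1.0]]}
scene bench_fork 0.72 [ 0.656 -0.033  0.019] [316. 203.]
scene lid 0.59 [0.458 0.11  0.016] [227. 229.]
scene lid 0.57 [ 0.489 -0.012  0.016] [277. 235.]
scene lid 0.5 [0.621 0.075 0.054] [273. 189.]
scene lid_tabs 0.74 [0.621 0.076 0.056] [273. 188.]
scene lid_tabs 0.7 [0.459 0.107 0.017] [228. 228.]
scene lid_tabs 0.64 [ 0.495 -0.008  0.011] [277. 235.]
```

View pics/top0.png

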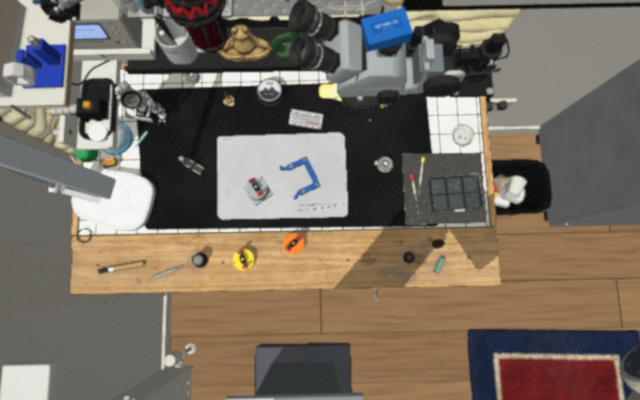

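View pics/scene0.png

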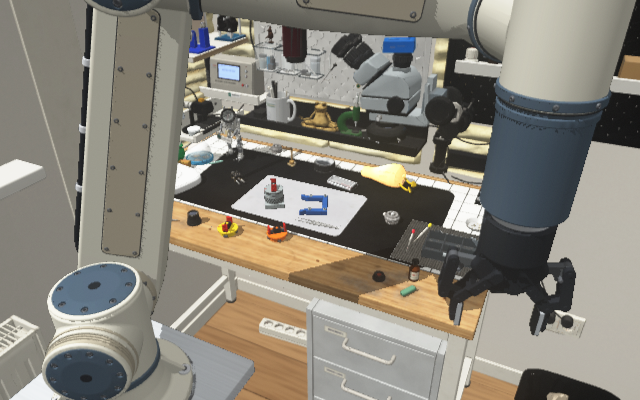

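The choices for the lid are the steel one with red tabs on the basket (top 257,188; scene 273,189), the yellow look-alike (244,260) and the orange one (294,245). I choose the steel one on the basket. The fork is at (300,177) with its mouth to image left, and the tweezers are at (321,207). Next I work out the move for a close wrist view.

```bash
cat >> h.py <<'E'
from scipy.spatial.transform import Rotation as Ro
def Rt(): return Ro.from_euler("xyz",robot.sense()["tcp_rot"])
def plan(target, yaw=None):
    s=robot.sense(); R=Rt(); d=R.inv().apply(np.array(target)-s["tool_pos"])
    print("t %.2f"%s["time_s"],"pos",np.round(s["tool_pos"],4),"rpy",np.round(s["tcp_rot"],3),"tool shift units",np.round(d/.03,2))
    if yaw is not None:
        rv=(R.inv()*Ro.from_euler("xyz",[np.pi,0,yaw])).as_rotvec(); print("turn units",np.round(rv/.1,2),"q6",s["qpos"][5])
E
python3 - <<'E'
from h import *
s=robot.sense();T=np.eye(4);T[:3,:3]=Rt().as_matrix();T[:3,3]=s["tool_pos"]
C=np.linalg.inv(np.array(cams.calibration("wrist")["view"]))
print((np.linalg.inv(T)@C).round(3), cams.calibration("wrist")["fov_y"])
plan([0.57,0.03,0.27],-2.87)
im,d=cams.read_camera("top")
for t in("wash_basket","bench_fork"):
    r=nets.outline_of(t,"top")[0];P,u,v=cloud("top",d,r["mask"])
    P=P[P[:,2]>.008]; print(t,r["score"],len(P),P.min(0).round(3),P.max(0).round(3),np.median(P,0).round(3))
    print(cv2.minAreaRect(P[:,:2].astype(np.float32)))
E
```

```text
[[ 0.001  0.945  0.327  0.085]
 [ 1.    -0.    -0.002 -0.   ]
 [-0.002  0.327 -0.945 -0.125]
 [ 0.     0.     0.     1.   ]] 62.501679759254
t 0.80 pos [ 0.1471 -0.5299  0.2503] rpy [-3.142  0.    -2.871] tool shift units [-18.57  14.21  -0.66]
turn units [-0.    0.   -0.01] q6 -0.2846071796910113
wash_basket 0.5 64 [0.599 0.051 0.014] [0.628 0.092 0.039] [0.609 0.068 0.018]
((0.612535297870636, 0.07046015560626984), (0.011553287506103516, 0.045462481677532196), 30.82547950744629)
bench_fork 0.6 456 [ 0.607 -0.066  0.008] [0.711 0.029 0.024] [ 0.673 -0.035  0.017]
((0.6631585955619812, -0.02149990200996399), (0.09092572331428528, 0.07394950091838837), 25.209192276000977)
```

>>> servo_tool(series=[[-1, 0.58, 0.03, 0, 0, 0, 1], [-1, 0.58, 0.03, 0, 0, 0, 1], [-1, 0.58, 0.03, 0, 0, 0, 1], [-1, 0.58, 0.03, 0, 0, 0, 1], [-1, 0.58, 0.03, 0, 0, 0, 1], [-1, 0.58, 0.03, 0, 0, 0, 1], [-1, 0.58, 0.03, 0, 0, 0, 1], [-1, 0.58, 0.03, 0, 0, 0, 1], [-1, 0.58, 0.03, 0, 0, 0, 1], [-1, 0.58, 0.03, 0, 0, 0, 1]])

```text
time_s: 1.78
tool_pos: [0.3906, -0.2806, 0.2416]
tcp_rot: [-3.141, 0.001, -2.871]
ft_force: [0.5, -1.5, -0.6]
finger_gap: 0.998
finger_force: 0.0
```

>>> servo_tool(series=[[-1, 0.58, 0.03, 0, 0, 0, 1], [-1, 0.58, 0.03, 0, 0, 0, 1], [-1, 0.58, 0.03, 0, 0, 0, 1], [-1, 0.58, 0.03, 0, 0, 0, 1], [-1, 0.58, 0.03, 0, 0, 0, 1], [-1, 0.58, 0.03, 0, 0, 0, 1], [-1, 0.58, 0.03, 0, 0, 0, 1], [-1, 0.58, 0.03, 0, 0, 0, 1], [-1, 0.58, 0.03, 0, 0, 0, 1], [-1, 0.58, 0.03, 0, 0, 0, 1]])

```text
time_s: 2.62
tool_pos: [0.6332, -0.0327, 0.2323]
tcp_rot: [-3.142, 0.0, -2.871]
ft_force: [-0.4, -1.0, 0.2]
finger_gap: 0.998
finger_force: 0.0
```

>>> servo_tool(series=[[0, 0, 0, 0, 0, -1, 1], [0, 0, 0, 0, 0, -1, 1], [0, 0, 0, 0, 0, -1, 1], [0, 0, 0, 0, 0, -1, 1], [0, 0, 0, 0, 0, -1, 1], [0, 0, 0, 0, 0, -1, 1], [0, 0, 0, 0, 0, -1, 1], [0, 0, 0, 0, 0, -1, 1], [0, 0, 0, 0, 0, -1, 1], [0, 0, 0, 0, 0, -1, 1]])

```text
time_s: 3.45
tool_pos: [0.6322, -0.0341, 0.2322]
tcp_rot: [3.141, -0.0, -1.866]
ft_force: [0.1, -0.4, -0.3]
finger_gap: 0.998
finger_force: 0.0
```

>>> servo_tool(series=[[0, 0, 0, 0, 0, -1, 1], [0, 0, 0, 0, 0, -1, 1], [0, 0, 0, 0, 0, -1, 1], [0, 0, 0, 0, 0, -1, 1], [0, 0, 0, 0, 0, -1, 1], [0, 0, 0, 0, 0, -1, 1], [0, 0, 0, 0, 0, 0, 1], [0, 0, 0, 0, 0, 0, 1], [0, 0, 0, 0, 0, 0, 1], [0, 0, 0, 0, 0, 0, 1]])

```text
time_s: 4.28
tool_pos: [0.6322, -0.0341, 0.2322]
tcp_rot: [3.142, 0.0, -1.273]
ft_force: [0.6, -0.8, -0.1]
finger_gap: 1.005
finger_force: 0.0
```

```bash
python3 - <<'E'
from h import *
s=robot.sense(); print(s["time_s"],s["tool_pos"].round(4) if hasattr(s["tool_pos"],'round') else s["tool_pos"],s["tcp_rot"],s["qpos"][5])
im,d=cams.read_camera("wrist"); np.savez("w1.npz",im=im,d=d); save("w1",im)
for t in("wash_basket","bench_fork","lid","lid_tabs","fork_mouth","basket_foot"):
    for r in nets.find_in(t,"wrist")[:2]:
        w=world("wrist",r["at"]); print(t,round(r["score"],2),w.round(4),px("wrist",w))
ms={}
for t in("wash_basket","bench_fork","lid","tab_left","long_tweezers"):
    rs=nets.outline_of(t,"wrist")
    if rs:
        ms[t]=rs[0]["mask"]; P,u,v=cloud("wrist",d,ms[t]); print(t,rs[0]["score"],len(P),np.median(P,0).round(4),P.min(0).round(3),P.max(0).round(3),"px",u.min(),u.max(),v.min(),v.max())
np.savez("m1.npz",**ms)
P,u,v=cloud("wrist",d); np.savez("p1.npz",P=P,u=u,v=v)
E
```

```text
4.2833 [ 0.6322 -0.0341  0.2322] [ 3.14152993e+00  2.89780364e-05 -1.27273925e+00] 0.10560839419276694
wash_basket 0.73 [0.6333 0.0603 0.017 ] [290. 250.]
bench_fork 0.77 [ 0.6712 -0.0367  0.0182] [280. 161.]
lid 0.96 [0.6319 0.0751 0.0487] [286. 276.]
lid 0.77 [ 0.5    -0.0042  0.0168] [420. 233.]
lid_tabs 0.96 [0.4724 0.1151 0.0168] [402. 322.]
lid_tabs 0.84 [ 0.5025 -0.004   0.0202] [418. 233.]
fork_mouth 0.71 [ 0.6786 -0.036   0.0223] [273. 161.]
basket_foot 0.94 [0.6325 0.0573 0.0202] [291. 250.]
basket_foot 0.75 [0.4688 0.2074 0.0157] [379. 377.]
wash_basket 0.77 1081 [0.6318 0.0595 0.0201] [0.595 0.046 0.006] [0.664 0.09  0.051] px 261 315 239 280
bench_fork 0.61 2594 [ 0.6757 -0.0369  0.0187] [ 0.607 -0.07   0.003] [0.714 0.029 0.023] px 240 330 138 214
lid 0.8 1645 [0.6316 0.0761 0.0547] [0.606 0.056 0.004] [0.655 0.15  0.076] px 263 309 261 305
tab_left 0.73 160 [0.6447 0.0884 0.0653] [0.638 0.083 0.004] [0.651 0.146 0.076] px 263 275 286 303
long_tweezers 0.64 412 [ 0.5933 -0.0898  0.0099] [ 0.583 -0.125  0.003] [ 0.596 -0.04   0.012] px 351 380 99 180
```

View pics/w1.png

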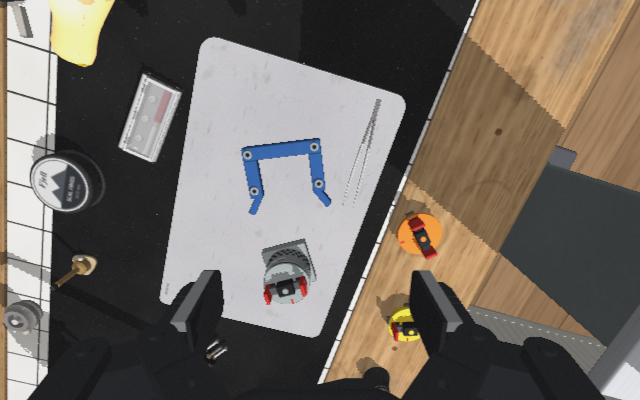

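```bash
cat > fit.py <<'E'
from h import *
from scipy.optimize import least_squares
from scipy.spatial import cKDTree
def tmpl():
    g=lambda x0,x1,y0,y1:np.stack(np.meshgrid(np.arange(x0,x1+.1,1.),np.arange(y0,y1+.1,1.)),-1).reshape(-1,2)
    L=[g(26,40,-41,41),g(-15,26,27.2,41.2),g(-15,26,-41.2,-27.2)]
    for s in(1,-1):
        q=g(0,1,-4,4); 
        for t in np.linspace(0,1,19): L.append(np.c_[np.full(12,-15-18*t), s*(np.linspace(27.2,38,12)*(1)+ t*np.linspace(12.8,9.5,12))])
    return np.vstack(L)/1000
def fitfork(P2,x0):
    T=tmpl(); kt=cKDTree(T)
    tr=lambda p:Ro.from_euler("z",p[2]).as_matrix()[:2,:2]
    k2=cKDTree(P2)
    def f(p):
        R=tr(p); a=kt.query((P2-p[:2])@R)[0]; b=k2.query(T@R.T+p[:2])[0]
        return np.r_[np.maximum(a-.0007,0),np.maximum(b-.0015,0)*.7]
    r=least_squares(f,x0,loss="soft_l1",f_scale=.002,diff_step=1e-4,x_scale=[.01,.01,.1]); return r.x,np.abs(r.fun).mean()
E
python3 - <<'E'
from fit import *
z=np.load("w1.npz");im,d=z["im"],z["d"]; m=np.load("m1.npz")
P,u,v=cloud("wrist",d,m["bench_fork"]); P=P[(P[:,2]>.0155)&(P[:,2]<.024)]
for a in(-1.1,-1.3,-1.5): print("fork",fitfork(P[:,:2],[.665,-.02,a]))
allP,u,v=cloud("wrist",d); col=im[v,u].astype(int)
near=np.hypot(allP[:,0]-.632,allP[:,1]-.07)<.05
print("sheet z",np.median(allP[near&(allP[:,2]<.01),2]))
f=near&(allP[:,2]>.0155)&(allP[:,2]<.0205)
print("foot",f.sum(),cv2.minAreaRect(allP[f,:2].astype(np.float32)))
red=near&(col[:,0]>120)&(col[:,1]<70)&(allP[:,2]>.066)&(allP[:,2]<.08)
R=allP[red]; k=cv2.kmeans(R[:,:2].astype(np.float32),2,None,(3,30,1e-4),5,0)
c=k[2]; print("red",len(R),R[:,2].max(),c,"mid",c.mean(0),"ang",np.arctan2(*(c[0]-c[1])[::-1]),np.linalg.norm(c[0]-c[1]))
fl=near&(allP[:,2]>.049)&(allP[:,2]<.0565)
F=allP[fl]; print("flange",len(F),np.median(F[:,2]),cv2.minEnclosingCircle(F[:,:2].astype(np.float32)))
E
```

```text
fork (array([ 0.66145234, -0.01824852, -1.14400573]), np.float64(1.9341580560413716e-06))
fork (array([ 0.66142922, -0.01831773, -1.14524818]), np.float64(1.9624895950759216e-06))
fork (array([ 0.66142936, -0.01831741, -1.14523917]), np.float64(1.9623985727337833e-06))
sheet z 0.0046936060944925695
foot 386 ((0.629787027835846, 0.08065791428089142), (0.05216776952147484, 0.05226423591375351), 32.26854705810547)
red 81 0.0756566824018921 [[0.6133669  0.06911296]
 [0.6453849  0.08997016]] mid [0.62937593 0.07954156] ang -2.5642192 0.038212243
flange 1029 0.05413443295825393 ((0.6293851733207703, 0.08077661693096161), 0.02567228116095066)
```

The wrist picture shows the fork at (282,165) with its mouth toward the basket, and the steel lid's red tabs at (268,297) and (302,285). The orange lid (420,233) and yellow lid (405,325) are decoys. That settles the choice, so I approach the basket.

>>> servo_tool(series=[[0, 0, 0, 0, 0, -0.9, 1], [0, 0, 0, 0, 0, -0.9, 1], [0, 0, 0, 0, 0, -0.88, 1], [-0.82, -0.49, 0.85, 0, 0, 0, 1], [-0.82, -0.49, 0.85, 0, 0, 0, 1], [-0.82, -0.49, 0.85, 0, 0, 0, 1], [-0.81, -0.5, 0.85, 0, 0, 0, 1], [0, 0, 0, 0, 0, 0, 1], [0, 0, 0, 0, 0, 0, 1], [0, 0, 0, 0, 0, 0, 1]])

```text
time_s: 5.72
tool_pos: [0.6297, 0.0802, 0.1309]
tcp_rot: [-3.141, -0.001, -1.002]
ft_force: [0.8, 1.2, 1.0]
finger_gap: 1.002
finger_force: 0.0
```

```bash
python3 - <<'E'
from h import *
plan([.6295,.0805,.044],-1.005)
im,d=cams.read_camera("wrist"); save("w2",im)
P,u,v=cloud("wrist",d); col=im[v,u].astype(int)
near=np.hypot(P[:,0]-.63,P[:,1]-.08)<.045
red=near&(col[:,0]>120)&(col[:,1]<70)&(P[:,2]>.066)&(P[:,2]<.08)
R=P[red]; c=cv2.kmeans(R[:,:2].astype(np.float32),2,None,(3,30,1e-4),5,0)[2]
print(len(R),c.mean(0),np.arctan2(*(c[0]-c[1])[::-1]))
fl=near&(P[:,2]>.050)&(P[:,2]<.0565);print(cv2.minEnclosingCircle(P[fl,:2].astype(np.float32)),np.median(P[fl,2]))
E
```

```text
t 5.72 pos [0.6297 0.0802 0.1309] rpy [-3.141e+00 -1.000e-03 -1.002e+00] tool shift units [-0.01  0.    2.9 ]
turn units [-0.01 -0.01  0.03] q6 0.19545873957956536
210 [0.6316085  0.07831901] -2.5774612
((0.6303947567939758, 0.08041687309741974), 0.02539554238319397) 0.05467669756927779
```

View pics/w2.png

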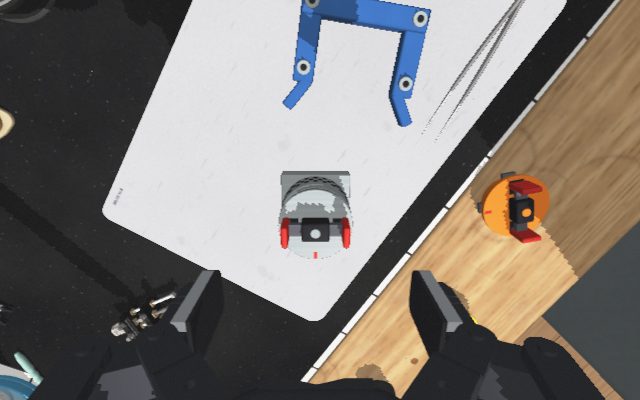

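The crop confirms the steel lid: its red tabs are at (285,233) and (346,233), centred between the fingers. I descend and grip the wall.

>>> servo_tool(series=[[0, 0, 0.8, 0, 0, 0, 1], [0, 0, 0.8, 0, 0, 0, 1], [0, 0, 0.8, 0, 0, 0, 1], [0, 0, 0.5, 0, 0, 0, 1], [0, 0, 0, 0, 0, 0, 1], [0, 0, 0, 0, 0, 0, -1], [0, 0, 0, 0, 0, 0, -1], [0, 0, 0, 0, 0, 0, -1], [0, 0, 0, 0, 0, 0, -1], [0, 0, 0, 0, 0, 0, -1]], squeeze=30)

```text
time_s: 6.6
tool_pos: [0.6305, 0.0803, 0.0458]
tcp_rot: [-3.138, -0.002, -1.002]
ft_force: [-0.7, -0.4, 6.3]
finger_gap: 0.574
finger_force: 31.1
```

>>> servo_tool(series=[[0, 0, 0, 0, 0, 0, -1], [0, 0, 0, 0, 0, 0, -1], [0, 0, 0, 0, 0, 0, -1], [0, 0, 0, 0, 0, 0, -1], [0, 0, 0, 0, 0, 0.35, -1], [0, 0, 0, 0, 0, 0.35, -1], [0, 0, 0, 0, 0, 0.35, -1], [0, 0, 0, 0, 0, 0.35, -1], [0, 0, 0, 0, 0, 0, -1], [0, 0, 0, 0, 0, 0, -1]])

```text
time_s: 7.43
tool_pos: [0.6308, 0.0803, 0.0458]
tcp_rot: [-3.138, -0.002, -1.142]
ft_force: [-0.1, -0.5, 5.7]
finger_gap: 0.571
finger_force: 31.1
```

```bash
python3 - <<'E'
from h import *
plan([.6295,.0805,.044],-1.145)
s=robot.sense();print(s["finger_gap"],s["finger_force"],s["ft_force"])
f=np.array([.66145,-.0183]);R=Ro.from_euler("z",-1.145).as_matrix()[:2,:2]
print("in fork frame",((s["tool_pos"][:2]-f)@R).round(4))
im,d=cams.read_camera("wrist"); P,u,v=cloud("wrist",d)
near=np.hypot(*(P[:,:2]-s["tool_pos"][:2]).T)<.05
g=near&(P[:,2]>.0155)&(P[:,2]<.0205);print(g.sum(),cv2.minAreaRect(P[g,:2].astype(np.float32)))
save("w3",im)
E
```

```text
t 7.43 pos [0.6308 0.0803 0.0458] rpy [-3.138e+00 -2.000e-03 -1.142e+00] tool shift units [-0.02  0.04  0.06]
turn units [-0.04 -0.02  0.03] q6 0.0549027982290686
0.5707875182658354 31.080198794516036 [-0.08037422 -0.48211186  5.66731348]
in fork frame [-0.1024  0.0128]
1645 ((0.6364380121231079, 0.06793041527271271), (0.05232086777687073, 0.025065075606107712), 25.176252365112305)
```

View pics/w3.png

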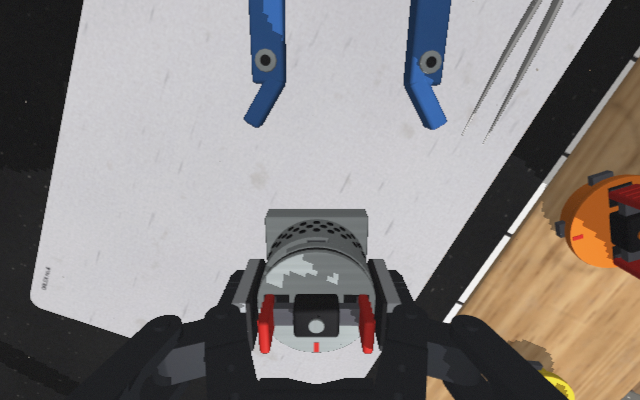

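Basket is gripped and squared; the fork's flared tips are at (257,122) and (435,122). I refine the fork's centre line from this picture's depth.

```bash
python3 - <<'E'
from h import *
s=robot.sense()
im,d=cams.read_camera("wrist"); P,u,v=cloud("wrist",d); col=im[v,u].astype(int)
b=(col[:,2]>col[:,0]+40)&(P[:,2]>.0155)&(P[:,2]<.022)
f=np.array([.66145,-.0183]);R=Ro.from_euler("z",-1.145).as_matrix()[:2,:2]
Q=(P[b,:2]-f)@R
for sg in(1,-1):
    m=(Q[:,1]*sg>15)&(Q[:,0]>-.014)&(Q[:,0]<.02); m=(Q[:,1]*sg>.015)&(Q[:,0]>-.014)&(Q[:,0]<.02); q=Q[m]
    xs=np.arange(-.014,.018,.002); e=np.array([[x+.001]+list(np.percentile(q[(q[:,0]>=x)&(q[:,0]<x+.002),1],[1,50,99])) for x in xs if ((q[:,0]>=x)&(q[:,0]<x+.002)).sum()>10])
    print(sg,len(q),e.mean(0).round(4),"slopes",[np.polyfit(e[:,0],e[:,i],1)[0].round(4) for i in(1,2,3)])
print("TCP fork frame",((s["tool_pos"][:2]-f)@R).round(4), "tips x", Q[:,0].min())
# basket lateral: foot points
near=np.hypot(*(P[:,:2]-s["tool_pos"][:2]).T)<.05
g=near&(P[:,2]>.0155)&(P[:,2]<.0205)&~(col[:,2]>col[:,0]+40)
F=(P[g,:2]-f)@R; w=F[F[:,0]>np.percentile(F[:,0],99.5)-.008]
print("foot y",np.percentile(w[:,1],[.5,99.5]),"front x",np.percentile(F[:,0],99.5))
E
```

```text
1 2219 [0.002  0.027  0.0324 0.0401] slopes [np.float64(-0.0068), np.float64(0.0811), np.float64(-0.0119)]
-1 2286 [ 0.002  -0.0408 -0.0327 -0.0274] slopes [np.float64(-0.0134), np.float64(-0.1118), np.float64(-0.0106)]
TCP fork frame [-0.1024  0.0128] tips x -0.034540824735663625
foot y [-0.01268194  0.03848058] front x -0.07675911360981166
```

>>> servo_tool(series=[[0, 0, -0.05, 0, 0, 0.11, -1], [0, 0.1, 0, 0, 0, 0.11, -1], [0.2, 0.1, 0, 0, 0, 0, -1], [0.3, 0.1, 0, 0, 0, 0, -1], [0.3, 0.12, 0, 0, 0, 0, -1], [0.3, 0, 0, 0, 0, 0, -1], [0.3, 0, 0, 0, 0, 0, -1], [0.3, 0, 0, 0, 0, 0, -1], [0.2, 0, 0, 0, 0, 0, -1], [0, 0, 0, 0, 0, 0, -1]])

```text
time_s: 8.37
tool_pos: [0.6408, 0.0214, 0.0458]
tcp_rot: [-3.14, -0.001, -1.166]
ft_force: [-0.1, 0.7, 5.3]
finger_gap: 0.574
finger_force: 32.3
```

```bash
cat > chk.py <<'E'
from h import *
f=np.array([.66145,-.0183]);R=Ro.from_euler("z",-1.155).as_matrix()[:2,:2]; f=f+R@[0,-.0002]
s=robot.sense(); print("t",s["time_s"],"TCP fork",((s["tool_pos"][:2]-f)@R).round(4),s["tool_pos"].round(4),s["tcp_rot"].round(3),"F",s["ft_force"].round(1),"Ffork",(s["ft_force"][:2]@R).round(1),"M",np.round(s["wrist_torque"],2),s["finger_gap"],s["finger_force"])
im,d=cams.read_camera("wrist"); P,u,v=cloud("wrist",d); col=im[v,u].astype(int)
Q=np.c_[(P[:,:2]-f)@R,P[:,2]]; tl=(s["tool_pos"][:2]-f)@R
blue=col[:,2]>col[:,0]+40
b=Q[blue&(Q[:,2]>.0155)&(Q[:,2]<.022)]
def edge(sg):
    q=b[(b[:,1]*sg>.015)&(b[:,0]>-.012)&(b[:,0]<.02)]
    xs=np.arange(-.012,.018,.002);e=[]
    for x in xs:
        k=q[(q[:,0]>=x)&(q[:,0]<x+.002),1]*sg
        if len(k)>10: e.append([x,sg*np.percentile(k,1),sg*np.percentile(k,99)])
    e=np.array(e);return e[:,1:].mean(0).round(4) if len(e) else None, (np.polyfit(e[:,0],e[:,1],1)[0].round(3) if len(e)>3 else None)
print("arms",edge(1),edge(-1))
bb=b[(abs(b[:,1])<.02)&(b[:,0]>.015)]
if len(bb): print("stop face x",np.percentile(bb[:,0],1).round(4), "back", np.percentile(bb[:,0],99).round(4))
near=np.hypot(Q[:,0]-tl[0],Q[:,1]-tl[1])<.05
F=Q[near&(Q[:,2]>.0155)&(Q[:,2]<.0205)&~blue]
if len(F)>50:
    fx=np.percentile(F[:,0],99.5);w=F[F[:,0]>fx-.008];print("foot y",np.percentile(w[:,1],[.5,99.5]).round(4),"front x",fx.round(4),"rect",cv2.minAreaRect(F[:,:2].astype(np.float32)))
E
python3 chk.py
```

```text
t 8.3667 TCP fork [-0.0447 -0.0026] [0.6408 0.0214 0.0458] [-3.140e+00 -1.000e-03 -1.166e+00] F [-0.1  0.7  5.3] Ffork [-0.7  0.2] M [ 0.28  0.   -0.04] 0.5742234151983125 32.28246820464847
arms (array([0.0271, 0.0401]), np.float64(0.004)) (array([-0.0272, -0.0408]), np.float64(-0.002))
stop face x 0.0263 back 0.0394
foot y [-0.0344  0.0376] front x -0.0073 rect ((-0.025032538920640945, 0.003344077616930008), (0.03820700943470001, 0.08476681262254715), 3.0913267135620117)
```

```bash
cat > foot.py <<'E'
exec(open("chk.py").read().split("near=")[0])
hsv=cv2.cvtColor(im,cv2.COLOR_RGB2HSV)[v,u]
g=(hsv[:,1]<60)&(Q[:,2]>.0155)&(Q[:,2]<.0205)&(abs(Q[:,1])<.034)&(Q[:,0]>tl[0]-.03)&(Q[:,0]<tl[0]+.032)
F=Q[g];print("foot y",np.percentile(F[:,1],[1,99]).round(4),"x",np.percentile(F[:,0],[1,99]).round(4),len(F))
for x in np.arange(tl[0]-.01,tl[0]+.03,.004):
    k=F[(F[:,0]>=x)&(F[:,0]<x+.004),1]
    if len(k)>8: print(x.round(3),np.percentile(k,[1,99]).round(4),len(k))
for y in np.arange(-.022,.022,.006):
    k=F[(F[:,1]>=y)&(F[:,1]<y+.006),0]
    if len(k)>5: print("front y",y.round(3),np.percentile(k,99).round(4))
E
python3 foot.py; python3 -c "
import h;im,d=h.cams.read_camera('wrist');h.save('w4',im)"
```

```text
t 8.4167 TCP fork [-0.0447 -0.0026] [0.6408 0.0214 0.0458] [-3.140e+00 -1.000e-03 -1.166e+00] F [0.2 0.8 5.5] Ffork [-0.7  0.5] M [ 0.15 -0.09  0.03] 0.5726579506550206 32.27933962305542
arms (array([0.0271, 0.0401]), np.float64(0.009)) (array([-0.0272, -0.0408]), np.float64(-0.001))
stop face x 0.0263 back 0.0394
foot y [-0.0289  0.0229] x [-0.0412 -0.019 ] 1679
-0.043 [-0.0288  0.0231] 45
-0.039 [-0.0288  0.0227] 65
-0.035 [-0.0286  0.0232] 128
-0.031 [-0.0288  0.0228] 225
-0.027 [-0.0326  0.023 ] 391
-0.023 [-0.0285  0.0222] 811
front y -0.022 -0.0192
front y -0.016 -0.0191
front y -0.01 -0.0191
front y -0.004 -0.0191
front y 0.002 -0.019
front y 0.008 -0.019
front y 0.014 -0.0189
front y 0.02 -0.0191
```

View pics/w4.png

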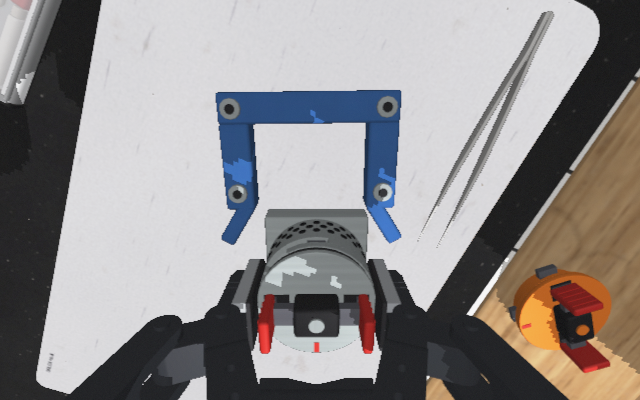

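The foot's front edge (265–367, 212) is square to the fork but 3 mm off to one side. I correct that and push home.

>>> servo_tool(series=[[0, -0.05, 0, 0, 0, 0, -1], [0, -0.05, 0, 0, 0, 0, -1], [0.2, -0.005, 0, 0, 0, 0, -1], [0.2, -0.005, 0, 0, 0, 0, -1], [0.2, -0.002, 0, 0, 0, 0, -1], [0.2, -0.002, 0, 0, 0, 0, -1], [0.2, -0.002, 0, 0, 0, 0, -1], [0.2, -0.002, 0, 0, 0, 0, -1], [0, 0, 0, 0, 0, 0, -1], [0, 0, 0, 0, 0, 0, -1]])

```text
time_s: 9.35
tool_pos: [0.6581, -0.01, 0.0458]
tcp_rot: [-3.141, -0.001, -1.165]
ft_force: [-1.7, 1.4, 7.1]
finger_gap: 0.575
finger_force: 32.3
```

>>> servo_tool(series=[[0.1, 0, 0, 0, 0, 0, -1], [0.1, 0, 0, 0, 0, 0, -1], [0.05, 0, 0, 0, 0, 0, -1], [0.05, 0, 0, 0, 0, 0, -1], [0.03, 0, 0, 0, 0, 0, -1], [0.03, 0, 0, 0, 0, 0, -1], [0.03, 0, 0, 0, 0, 0, -1], [0, 0, 0, 0, 0, 0, -1], [0, 0, 0, 0, 0, 0, -1], [0, 0, 0, 0, 0, 0, -1]])

```text
time_s: 10.18
tool_pos: [0.6618, -0.0185, 0.0458]
tcp_rot: [-3.141, 0.002, -1.165]
ft_force: [-5.1, 7.9, 9.8]
finger_gap: 0.572
finger_force: 32.6
```

```bash
python3 foot.py
```

```text
t 10.1833 TCP fork [0.0004 0.0004] [ 0.6618 -0.0185  0.0458] [-3.141e+00  2.000e-03 -1.165e+00] F [-5.1  7.9  9.8] Ffork [-9.2 -1.5] M [3.   1.5  0.07] 0.5716476972769376 32.61025108731701
arms (array([0.0298, 0.0401]), np.float64(-0.521)) (array([-0.0289, -0.0407]), np.float64(0.385))
stop face x 0.0263 back 0.0398
foot y [-0.0257  0.0259] x [0.0043 0.0257] 1538
0.002 [-0.0256  0.0259] 43
0.006 [-0.0258  0.0258] 71
0.01 [-0.0255  0.0261] 130
0.014 [-0.0256  0.0257] 232
0.018 [-0.0256  0.0255] 396
0.022 [-0.0251  0.0253] 653
front y -0.022 0.0255
front y -0.016 0.0258
front y -0.01 0.0257
front y -0.004 0.0256
front y 0.002 0.0255
front y 0.008 0.0254
front y 0.014 0.0256
front y 0.02 0.0253
```

Basket home, with contact force on the stop. Before regripping at the tabs I check where the fingertips actually reach.

```bash
python3 - <<'E'
from h import *
z=np.load("p1.npz");P,u,v=z["P"],z["u"],z["v"]
def tip(P,pos,yaw,lab):
    R=Ro.from_euler("xyz",[np.pi,0,yaw]); L=R.inv().apply(P-pos)
    for sg in(1,-1):
        m=(L[:,1]*sg>.012)&(L[:,1]*sg<.065)&(abs(L[:,0])<.013)&(L[:,2]<.035)&(L[:,2]>-.05)
        q=L[m]; k=np.argsort(q[:,2])[-30:] if len(q) else []
        print(lab,sg,len(q),"max z",np.percentile(q[:,2],[50,95,99.5]).round(4) if len(q) else None,"y at tip",np.median(q[k,1]).round(4) if len(q) else None, "x",np.median(q[k,0]).round(4))
tip(P,[.6322,-.0341,.2322],-1.2727,"open")
s=robot.sense();im,d=cams.read_camera("wrist");P,u,v=cloud("wrist",d)
L=Ro.from_euler("xyz",[np.pi,0,s["tcp_rot"][2]]).inv().apply(P-s["tool_pos"]);col=im[v,u].astype(int)
for sg in(1,-1):
    m=(L[:,1]*sg>.0265)&(L[:,1]*sg<.042)&(abs(L[:,0])<.012)&(col.max(1)<140)&(col[:,2]<col[:,0]+25)
    q=L[m]; print("closed",sg,len(q),np.percentile(q[:,2],[1,50,90,95,99,100]).round(4)); h=np.histogram(q[:,2],np.arange(-.04,.045,.005)); print(h[0])
E
```

```text
open 1 6846 max z [-0.0387 -0.0034  0.0031] y at tip 0.0428 x 0.0013
open -1 6976 max z [-0.0392 -0.0034  0.0032] y at tip -0.0426 x 0.0016
closed 1 2455 [-0.0432 -0.0302  0.0009  0.0057  0.026   0.0371]
[827 275 163 148 143 182 166 142 138  92  15   0   0   8   6  17]
closed -1 2412 [-0.0436 -0.0326 -0.0008  0.0041  0.0091  0.0287]
[887 300 159  85 136 174 150 143 124  80  16   0   0   1   0   0]
```

>>> servo_tool(series=[[0, 0, 0, 0, 0, 0, 1], [0, 0, 0, 0, 0, 0, 1], [0, 0, 0, 0, 0, 0, 1], [0, 0, 0, 0, 0, 0, 1], [0, 0, 0, 0, 0, 0, 1], [0, 0, -0.4, 0, 0, -0.1, 1], [0, 0, -0.4, 0, 0, 0, 1], [0, 0, 0, 0, 0, 0, 1], [0, 0, 0, 0, 0, 0, 1], [0, 0, 0, 0, 0, 0, 1]])

```text
time_s: 11.12
tool_pos: [0.6618, -0.0195, 0.0679]
tcp_rot: [3.141, 0.001, -1.155]
ft_force: [-1.0, 0.5, -0.1]
finger_gap: 0.999
finger_force: 0.0
```

```bash
python3 foot.py; cat > tabs.py <<'E'
from h import *
f=np.array([.66145,-.0183]);R=Ro.from_euler("z",-1.155).as_matrix()[:2,:2]; f=f+R@[0,-.0002]
s=robot.sense()
im,d=cams.read_camera("wrist");P,u,v=cloud("wrist",d);col=im[v,u].astype(int)
Q=np.c_[(P[:,:2]-f)@R,P[:,2]]; n=np.hypot(Q[:,0],Q[:,1])<.04
r=Q[n&(col[:,0]>110)&(col[:,1]<70)&(Q[:,2]>.068)&(Q[:,2]<.085)]
c=cv2.kmeans(r[:,:2].astype(np.float32),2,None,(3,30,1e-4),5,0)[2]
print("tabs",len(r),c.round(4),"mid",c.mean(0).round(4),"top z",np.percentile(r[:,2],[5,95]).round(4))
fl=Q[n&(Q[:,2]>.050)&(Q[:,2]<.0565)&(abs(Q[:,1])<.03)];print("flange",cv2.minEnclosingCircle(fl[:,:2].astype(np.float32)))
plan(np.r_[f,.07],-1.155)
E
python3 tabs.py
```

```text
t 11.1167 TCP fork [0.0012 0.0001] [ 0.6618 -0.0195  0.0679] [ 3.141e+00  1.000e-03 -1.155e+00] F [-1.   0.5 -0.1] Ffork [-0.9 -0.7] M [ 0.05 -0.    0.06] 0.9987984660660637 0.0
arms (array([0.0275, 0.0399]), np.float64(-0.068)) (array([-0.0278, -0.0409]), np.float64(0.057))
stop face x 0.0259 back 0.0396
foot y [-0.0321  0.0329] x [-0.0095  0.0297] 1269
-0.009 [-0.0338  0.0334] 15
-0.005 [-0.0332  0.0338] 22
0.003 [-0.0255  0.0256] 36
0.007 [-0.0259  0.0256] 65
0.011 [-0.0257  0.0256] 129
0.015 [-0.0255  0.0256] 199
0.019 [-0.0258  0.0254] 370
0.023 [-0.0253  0.0248] 390
0.027 [-0.0262  0.0335] 11
front y -0.022 0.0252
front y -0.016 0.0253
front y -0.01 0.0253
front y -0.004 0.0255
front y 0.002 0.0254
front y 0.008 0.0257
front y 0.014 0.0252
front y 0.02 0.0253
tabs 471 [[ 0.002   0.0188]
 [ 0.0018 -0.0188]] mid [0.0019 0.    ] top z [0.0686 0.0745]
flange ((-0.0006123650236986578, 0.00023114943178370595), 0.025507785379886627)
t 11.22 pos [ 0.6617 -0.0195  0.0677] rpy [ 3.140e+00  1.000e-03 -1.155e+00] tool shift units [-0.04 -0.   -0.08]
turn units [0.02 0.01 0.  ] q6 0.21015167163124823
```

Basket still home and the lid is centred under the tool. I squeeze the tabs.

>>> servo_tool(series=[[-0.04, 0, -0.08, 0, 0, 0, 1], [0, 0, 0, 0, 0, 0, 0.2], [0, 0, 0, 0, 0, 0, -1], [0, 0, 0, 0, 0, 0, -1], [0, 0, 0, 0, 0, 0, -1], [0, 0, 0, 0, 0, 0, -1], [0, 0, 0, 0, 0, 0, -1], [0, 0, 0, 0, 0, 0, -1], [0, 0, 0, 0, 0, 0, -1], [0, 0, 0, 0, 0, 0, -1]], squeeze=40)

```text
time_s: 12.05
tool_pos: [0.662, -0.0183, 0.0717]
tcp_rot: [-3.141, -0.0, -1.155]
ft_force: [-2.0, 0.2, 5.4]
finger_gap: 0.342
finger_force: 39.6
```

```bash
python3 tabs.py; python3 - <<'E'
from h import *
s=robot.sense();print(s["finger_gap"]*85,s["finger_force"],s["ft_force"],s["wrist_torque"])
im,d=cams.read_camera("wrist");save("w5",im)
E
```

```text
tabs 361 [[ 0.0019  0.0136]
 [ 0.0012 -0.0128]] mid [0.0015 0.0004] top z [0.0688 0.0735]
flange ((-0.0005361525691114366, 0.000497282890137285), 0.025498071685433388)
t 12.10 pos [ 0.662  -0.0184  0.0717] rpy [-3.141 -0.    -1.155] tool shift units [-0.01  0.02  0.06]
turn units [-0.01 -0.    0.  ] q6 0.20831804745207333
29.417620282652866 39.663289189338684 [-1.08543466  0.55714246  5.20682931] [0.20894159 0.68067949 0.03111718]
```

View pics/w5.png

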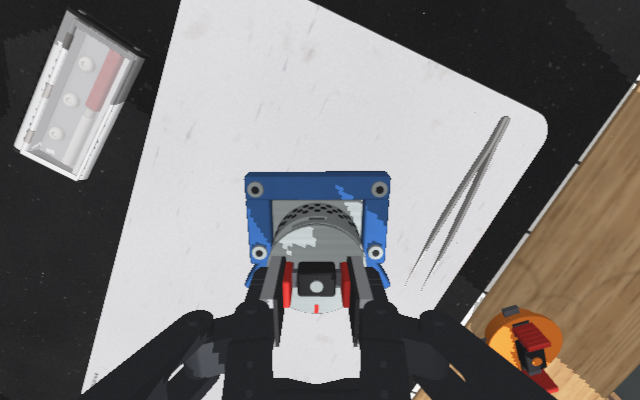

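The basket is seated in the fork (318,230), and both tabs at (287,284) and (345,284) are pressed in. I turn the lid anticlockwise.

>>> servo_tool(series=[[0, 0, 0, 0, 0, -0.5, -1], [0, 0, 0, 0, 0, -0.6, -1], [0, 0, 0, 0, 0, -0.6, -1], [0, 0, 0, 0, 0, -0.6, -1], [0, 0, 0, 0, 0, -0.6, -1], [0, 0, 0, 0, 0, -0.6, -1], [0, 0, 0, 0, 0, -0.6, -1], [0, 0, 0, 0, 0, -0.6, -1], [0, 0, 0, 0, 0, -0.6, -1], [0, 0, 0, 0, 0, -0.6, -1]])

```text
time_s: 12.98
tool_pos: [0.6625, -0.0185, 0.0717]
tcp_rot: [-3.141, -0.001, -0.562]
ft_force: [0.5, 0.3, 4.1]
finger_gap: 0.342
finger_force: 39.5
```

>>> servo_tool(series=[[0, 0, 0, 0, 0, -0.6, -1], [0, 0, 0, 0, 0, -0.6, -1], [0, 0, 0, 0, 0, -0.6, -1], [0, 0, 0, 0, 0, -0.6, -1], [0, 0, 0, 0, 0, -0.5, -1], [0, 0, 0, 0, 0, -0.3, -1], [0, 0, 0, 0, 0, -0.2, -1], [0, 0, 0, 0, 0, 0, -1], [0, 0, 0, 0, 0, 0, -1], [0, 0, 0, 0, 0, 0, -1]])

```text
time_s: 13.82
tool_pos: [0.6625, -0.0184, 0.0717]
tcp_rot: [-3.141, -0.002, -0.225]
ft_force: [0.7, 0.2, 4.8]
finger_gap: 0.343
finger_force: 39.6
```

```bash
python3 tabs.py; python3 foot.py|grep -v front; python3 -c "
from h import *
im,d=cams.read_camera('wrist');save('w6',im)"
```

```text
tabs 348 [[-0.0101  0.0089]
 [ 0.0111 -0.0065]] mid [0.0005 0.0012] top z [0.0711 0.0738]
flange ((5.3604835557052866e-05, 0.0002514086663722992), 0.025552956387400627)
t 13.87 pos [ 0.6624 -0.0183  0.0717] rpy [-3.141e+00 -2.000e-03 -2.250e-01] tool shift units [-0.04  0.01  0.06]
turn units [-0.01 -0.01  9.3 ] q6 1.1377209544777136
t 13.8667 TCP fork [0.0004 0.0011] [ 0.6624 -0.0183  0.0717] [-3.141e+00 -2.000e-03 -2.250e-01] F [ 1.1 -0.4  4.4] Ffork [0.8 0.8] M [ 0.01 -0.42 -0.04] 0.3436387373731693 39.628456234931946
arms (array([0.0276, 0.041 ]), np.float64(0.013)) (array([-0.0269, -0.0345]), None)
stop face x 0.0261 back 0.0393
foot y [-0.0249  0.0306] x [-0.0257  0.0256] 1462
-0.01 [0.0239 0.0309] 37
-0.006 [0.0247 0.0335] 37
-0.002 [0.0248 0.0262] 21
0.002 [0.0241 0.0262] 34
0.006 [0.0227 0.0261] 51
0.01 [0.0038 0.0263] 78
0.014 [-0.025   0.0262] 117
0.018 [-0.0254  0.0261] 285
0.022 [-0.0246  0.0258] 425
```

View pics/w6.png

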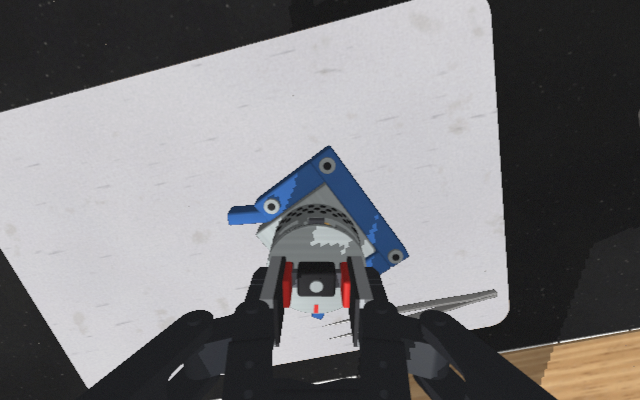

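The lid has turned with the fingers, with its red mark at (316,308) and the basket still home. I press lightly on to feel the stop.

>>> servo_tool(series=[[0, 0, 0, 0, 0, -0.2, -1], [0, 0, 0, 0, 0, -0.2, -1], [0, 0, 0, 0, 0, 0, -1], [0, 0, 0, 0, 0, 0, -1], [0, 0, 0, 0, 0, 0, -1], [0, 0, 0, 0, 0, 0, -1], [0, 0, 0, 0, 0, 0, -1], [0, 0, 0, 0, 0, 0, -1], [0, 0, 0, 0, 0, 0, -1], [0, 0, 0, 0, 0, 0, -1]])

```text
time_s: 14.8
tool_pos: [0.6623, -0.0182, 0.0717]
tcp_rot: [-3.141, -0.001, -0.185]
ft_force: [0.3, 0.7, 6.2]
finger_gap: 0.343
finger_force: 39.7
```

```bash
python3 -c "
from h import *
s=robot.sense();print(s['wrist_torque'],s['tcp_rot'],s['ft_force'])"; python3 foot.py|grep -v front|head -4;python3 tabs.py
```

```text
[ 0.21476223 -0.16198599 -0.11398171] [-3.14114803e+00 -1.24131959e-03 -1.85474177e-01] [0.28137002 0.72405581 6.2264682 ]
t 14.8 TCP fork [0.0002 0.001 ] [ 0.6623 -0.0182  0.0717] [-3.141e+00 -1.000e-03 -1.850e-01] F [0.3 0.7 6.2] Ffork [-0.5  0.5] M [ 0.21 -0.16 -0.11] 0.34273937865932613 39.72604751586914
arms (array([0.0277, 0.041 ]), np.float64(0.016)) (array([-0.0274, -0.0317]), None)
stop face x 0.0262 back 0.0393
foot y [-0.025   0.0304] x [-0.0265  0.0256] 1470
tabs 352 [[-0.0106  0.0084]
 [ 0.0111 -0.0064]] mid [0.0003 0.001 ] top z [0.0712 0.0739]
flange ((-0.0003742663830053061, 8.696421718923375e-05), 0.02570066787302494)
t 14.90 pos [ 0.6623 -0.0182  0.0717] rpy [-3.141e+00 -1.000e-03 -1.850e-01] tool shift units [-0.03  0.01  0.06]
turn units [-0.01 -0.01  9.7 ] q6 1.1775529771176965
```

The moment has risen, so the lid is at its stop. I ease back a hair and lift.

>>> servo_tool(series=[[0, 0, 0, 0, 0, 0.2, -1], [0, 0, -0.1, 0, 0, 0, -1], [0, 0, -0.1, 0, 0, 0, -1], [0, 0, -0.15, 0, 0, 0, -1], [0, 0, -0.2, 0, 0, 0, -1], [0, 0, -0.3, 0, 0, 0, -1], [0, 0, -0.3, 0, 0, 0, -1], [0, 0, -0.4, 0, 0, 0, -1], [0, 0, -0.4, 0, 0, 0, -1], [0, 0, 0, 0, 0, 0, -1]])

```text
time_s: 15.73
tool_pos: [0.6634, -0.0184, 0.1335]
tcp_rot: [-3.14, -0.006, -0.204]
ft_force: [1.2, -0.1, -0.8]
finger_gap: 0.341
finger_force: 39.9
```

```bash
python3 - <<'E'
exec(open("foot.py").read().split("for x in")[0])
save("w7",im); print(s["tool_pos"])
f0=[.6615,-.0185]
# candidate placing spots: height maps around
P=P[np.isfinite(P).all(1)]
im2,d2=cams.read_camera("top"); T,_,_=cloud("top",d2)
for w in([.625,.085],[.62,.10],[.63,.075]):
    for n,A in(("wrist",P),("top",T)):
        a=A[np.hypot(A[:,0]-w[0],A[:,1]-w[1])<.035,2]; print(w,n,len(a),np.percentile(a,[1,50,99]).round(4) if len(a) else None)
E
```

```text
t 15.7333 TCP fork [0.0009 0.002 ] [ 0.6634 -0.0184  0.1335] [-3.14  -0.006 -0.204] F [ 1.2 -0.1 -0.8] Ffork [0.6 1.1] M [-0.06 -0.1  -0.01] 0.34133657107376203 39.88753795623779
arms (array([0.0269, 0.04  ]), np.float64(0.007)) (array([-0.0301, -0.041 ]), np.float64(0.665))
stop face x 0.0253 back 0.0384
foot y [-0.0317  0.0333] x [-0.0267  0.0317] 1624
[ 0.66344714 -0.01844852  0.13351229]
[0.625, 0.085] wrist 4517 [0.0016 0.0031 0.0046]
[0.625, 0.085] top 3037 [-1.000e-04  5.174e-01  5.272e-01]
[0.62, 0.1] wrist 4392 [0.0017 0.0032 0.0046]
[0.62, 0.1] top 2885 [-2.000e-04  5.200e-01  5.315e-01]
[0.63, 0.075] wrist 4607 [0.0016 0.0031 0.0045]
[0.63, 0.075] top 3042 [-0.      0.5159  0.5249]
```

View pics/w7.png

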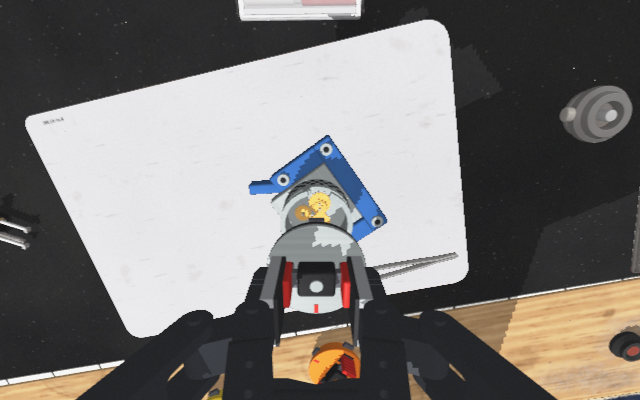

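The lid is off in the gripper (318,285), and the basket stands open in the fork (318,205). I carry the lid to the clear spot on the sheet where the basket first stood.

>>> servo_tool(series=[[-0.2, -0.33, 0, 0, 0, 0, -1], [-0.36, -0.6, 0, 0, 0, 0, -1], [-0.36, -0.6, 0, 0, 0, 0, -1], [-0.36, -0.6, 0, 0, 0, 0, -1], [-0.36, -0.6, 0.1, 0, 0, 0, -1], [-0.2, -0.4, 0.4, 0, 0, 0, -1], [0, 0, 0.6, 0, 0, 0, -1], [0, 0, 0.6, 0, 0, 0, -1], [0, 0, 0.6, 0, 0, 0, -1], [0, 0, 0.3, 0, 0, 0, -1]])

```text
time_s: 16.67
tool_pos: [0.6246, 0.0851, 0.0483]
tcp_rot: [3.14, 0.005, -0.205]
ft_force: [-0.5, -0.5, -0.9]
finger_gap: 0.348
finger_force: 39.9
```

>>> servo_tool(series=[[0, 0, 0.1, 0, 0, 0, -1], [0, 0, 0, 0, 0, 0, -1], [0, 0, 0, 0, 0, 0, -1], [0, 0, 0, 0, 0, 0, -1], [0, 0, 0, 0, 0, 0, -1], [0, 0, 0, 0, 0, 0, -1], [0, 0, 0, 0, 0, 0, -1], [0, 0, 0, 0, 0, 0, -1], [0, 0, 0, 0, 0, 0, -1], [0, 0, 0, 0, 0, 0, -1]])

```text
time_s: 17.5
tool_pos: [0.6268, 0.0848, 0.0487]
tcp_rot: [-3.142, -0.0, -0.205]
ft_force: [-0.0, 0.6, -0.6]
finger_gap: 0.34
finger_force: 39.9
```

```bash
python3 - <<'E'
from h import *
plan([.628,.085,.0395],-.204); s=robot.sense(); print(s["ft_force"])
im,d=cams.read_camera("wrist");P,u,v=cloud("wrist",d);col=im[v,u].astype(int)
L=P-s["tool_pos"];n=np.hypot(L[:,0],L[:,1])<.03
fl=n&(L[:,2]>-.028)&(L[:,2]<-.01); print("flange top rel TCP",np.percentile(L[fl,2],[5,50,95]).round(4), "sheet z",np.median(P[(np.hypot(L[:,0],L[:,1])<.08)&(P[:,2]<.012),2]))
E
```

```text
t 17.50 pos [0.6268 0.0848 0.0487] rpy [-3.142 -0.    -0.205] tool shift units [ 0.04 -0.01  0.31]
turn units [-0.   -0.   -0.01] q6 0.9849046832343443
[-0.0151854   0.64083749 -0.6197857 ]
flange top rel TCP [-0.0206 -0.0189 -0.0113] sheet z 0.004403757961942395
```

>>> servo_tool(series=[[0, 0, 0.1, 0, 0, 0, -1], [0, 0, 0.1, 0, 0, 0, -1], [0, 0, 0.05, 0, 0, 0, -1], [0, 0, 0.02, 0, 0, 0, -1], [0, 0, 0.02, 0, 0, 0, -1], [0, 0, 0.02, 0, 0, 0, -1], [0, 0, 0, 0, 0, 0, -1], [0, 0, 0, 0, 0, 0, -1], [0, 0, 0, 0, 0, 0, -1], [0, 0, 0, 0, 0, 0, -1]])

```text
time_s: 18.38
tool_pos: [0.6268, 0.0848, 0.0398]
tcp_rot: [3.142, -0.0, -0.205]
ft_force: [-2.8, -0.9, 3.7]
finger_gap: 0.342
finger_force: 40.7
```

The lid has touched down at about 4 N. I open gradually and sink slightly, so that the pads' swing back cannot lift it.

>>> servo_tool(series=[[0, 0, 0.02, 0, 0, 0, -0.34], [0, 0, 0.01, 0, 0, 0, -0.28], [0, 0, 0.015, 0, 0, 0, -0.22], [0, 0, 0.015, 0, 0, 0, -0.16], [0, 0, 0.015, 0, 0, 0, -0.1], [0, 0, 0.015, 0, 0, 0, -0.04], [0, 0, 0.015, 0, 0, 0, 0.02], [0, 0, 0, 0, 0, 0, 0.1], [0, 0, 0, 0, 0, 0, 0.3], [0, 0, 0, 0, 0, 0, 0.5]], squeeze=20)

```text
time_s: 19.22
tool_pos: [0.6264, 0.0847, 0.0355]
tcp_rot: [3.141, 0.001, -0.205]
ft_force: [1.2, -0.5, 0.1]
finger_gap: 0.746
finger_force: 0.0
```

>>> servo_tool(series=[[0, 0, 0, 0, 0, 0, 1], [0, 0, 0, 0, 0, 0, 1], [0, 0, 0, 0, 0, 0, 1], [0, 0, 0, 0, 0, 0, 1], [0, 0, -0.3, 0, 0, 0, 1], [0, 0, -0.6, 0, 0, 0, 1], [0, 0, -0.8, 0, 0, 0, 1], [0, 0, -0.8, 0, 0, 0, 1], [0, 0, -0.8, 0, 0, 0, 1], [0, 0, -0.8, 0, 0, 0, 1]])

```text
time_s: 20.05
tool_pos: [0.6268, 0.0848, 0.1613]
tcp_rot: [-3.141, -0.001, -0.205]
ft_force: [0.4, 0.2, 0.1]
finger_gap: 1.001
finger_force: 0.0
```

>>> servo_tool(series=[[0, 0, -0.8, 0, 0, 0, 1], [0, 0, 0, 0, 0, 0, 1], [0, 0, 0, 0, 0, 0, 1], [0, 0, 0, 0, 0, 0, 1], [0, 0, 0, 0, 0, 0, 1], [0, 0, 0, 0, 0, 0, 1], [0, 0, 0, 0, 0, 0, 1], [0, 0, 0, 0, 0, 0, 1], [0, 0, 0, 0, 0, 0, 1], [0, 0, 0, 0, 0, 0, 1]])

```text
time_s: 20.88
tool_pos: [0.6268, 0.0848, 0.183]
tcp_rot: [3.141, 0.0, -0.205]
ft_force: [0.9, 0.7, 0.7]
finger_gap: 1.001
finger_force: 0.0
```

```bash
python3 - <<'E'
exec(open("foot.py").read().split("for x in")[0])
save("w8",im)
L=P-np.array([.6268,.0848,0]);n=np.hypot(L[:,0],L[:,1])<.035
h=P[n&(P[:,2]>.012),2];print(np.histogram(h,np.arange(.012,.05,.003)))
fl=P[n&(P[:,2]>.016)&(P[:,2]<.025)];print("lid flange",cv2.minEnclosingCircle(fl[:,:2].astype(np.float32)),np.median(fl[:,2]))
k=(np.abs(Q[:,:2]).max(1)<.04)&(Q[:,2]>.044)&(Q[:,2]<.053);print("basket rim",cv2.minEnclosingCircle(Q[k][:,:2].astype(np.float32)),np.median(Q[k][:,2]))
E
```

```text
t 20.8833 TCP fork [-0.1083  0.0101] [0.6268 0.0848 0.183 ] [ 3.141  0.    -0.205] F [0.9 0.7 0.7] Ffork [-0.3  1.1] M [-0.02  0.08  0.03] 1.0009763470347541 0.0
arms (array([0.0275, 0.041 ]), np.float64(0.0)) (array([-0.0349, -0.0405]), np.float64(-0.195))
stop face x 0.0255 back 0.0388
foot y [-0.0132  0.0331] x [-0.1324 -0.0854] 415
(array([  8,  10, 880, 670,  45, 187, 195, 132,  43, 130,   6,   0]), array([0.012, 0.015, 0.018, 0.021, 0.024, 0.027, 0.03 , 0.033, 0.036,
       0.039, 0.042, 0.045, 0.048]))
lid flange ((0.6262818574905396, 0.0856265053153038), 0.025278476998209953) 0.020897358560032747
basket rim ((-0.0010460824705660343, -6.797869718866423e-05), 0.0256351288408041) 0.04840935125089879
```

View pics/w8.png

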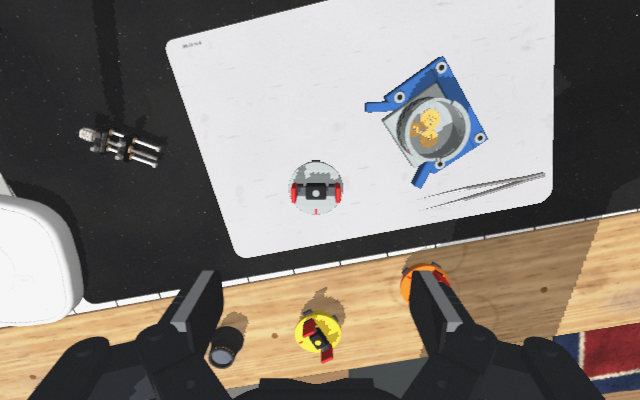

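Lid stands upright on the sheet at (316,188), and the basket is in the fork at (430,125). A last check that the basket is against the stop.

```bash
python3 - <<'E'
exec(open("foot.py").read().split("g=(hsv")[0])
g=(hsv[:,1]<70)&(Q[:,2]>.0155)&(Q[:,2]<.0215)&(Q[:,0]>-.035)&(Q[:,0]<.035)&(abs(Q[:,1])<.0268)
F=Q[g];print(len(F))
for y in np.arange(-.026,.026,.004):
    k=F[(F[:,1]>=y)&(F[:,1]<y+.004),0]; b2=b[(b[:,1]>=y)&(b[:,1]<y+.004)&(b[:,0]>.015),0]
    print(y.round(3),len(k),np.percentile(k,[2,98]).round(4) if len(k)>5 else "", np.percentile(b2,[1,99]).round(4) if len(b2)>5 else "")
E
```

```text
t 20.9333 TCP fork [-0.1083  0.0102] [0.6268 0.0848 0.1831] [ 3.141  0.    -0.205] F [0.6 0.3 0.3] Ffork [-0.   0.6] M [ 0.   -0.01  0.04] 1.0024256663669162 0.0
arms (array([0.0276, 0.041 ]), np.float64(0.005)) (array([-0.0348, -0.0406]), np.float64(-0.167))
stop face x 0.0255 back 0.0388
1709
-0.026 57 [-0.0269  0.0039] [0.0294 0.0388]
-0.022 156 [-0.0267  0.0102] [0.031  0.0388]
-0.018 158 [-0.0264  0.0162] [0.0325 0.0387]
-0.014 142 [-0.0269  0.0208] [0.0337 0.0384]
-0.01 140 [-0.0268  0.0234] [0.034  0.0388]
-0.006 136 [-0.0269  0.0326] [0.0332 0.0388]
-0.002 93 [-0.0273  0.023 ] [0.0322 0.0387]
0.002 63 [-0.0274  0.0211] [0.03   0.0389]
0.006 74 [-0.0271  0.023 ] [0.026  0.0385]
0.01 156 [-0.0272  0.0244] [0.0255 0.0384]
0.014 96 [-0.0276  0.0247] [0.0251 0.0385]
0.018 140 [-0.0276  0.0239] [0.0252 0.0385]
0.022 269 [-0.0269  0.0236] [0.0254 0.0388]
```

```bash
python3 -c "
from h import *
print(order.close_job())"
```

```text
the job is handed in; nothing more can be done
None
```

Job handed in at about 21 s: the basket is home in the fork, and the lid was squeezed, turned to its stop, lifted off and stood right way up on the grey sheet about 110 mm from the basket; no bystander was approached.

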